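Set up the countertop planter

ROBOT

A 7-joint arm with a two-finger parallel gripper is mounted at the origin on the work surface. World frame = base frame: x ahead of the robot, y to its left, z up, the work surface at z = 0. Lengths are in m, angles in rad, forces in N, time in s.
With the tool pointing down it reaches from about 0.35 to 0.9 m from the base axis. Payload 19.9 kg.
Tool frame: the origin (TCP) lies at the very end of the fingers, on their centre line; the grasp point (between the pads) lies 19 mm behind it; z points along the fingers, y is the line along which they close (so a half turn about z gives the same grasp; the last joint's range is limited). The gripper opens to 85 mm and grips with 20 to 120 N. Pads are 22 mm wide; open, the fingers measure 114 mm over their backs; the gripper's body (76 mm by 85 mm) begins 54 mm behind the grasp point. The pads swing forward as they close: fully open they stand 13 mm farther back than shut.
Start: joints at [1.298, 0.417, -0.01, 1.614, 0.005, 1.111, -0.053], TCP at [0.144, -0.608, 0.231] pointing down, gripper open.
Joint ranges: [-2.81, 2.81], [-0.39, 2.02], [-1.27, 1.25], [0.06, 2.57], [-1.19, 4.33], [0.19, 2], [-2.82, 2.82]. Speed limits (rad/s): [1.89, 1.89, 2.39, 2.39, 3.01, 3.01, 3.01].

INTERFACE

Orientations are given as [roll, pitch, yaw] about the fixed x, y, z axes, in that order (R = Rz(yaw) Ry(pitch) Rx(roll)).
In Python, from rig import get_state, optics, sign_off gives the robot as it stands.
- The arm moves only by the tool drive_tool, never from a script. Its argument "rows" is a list of rows, each a list of 3 entries, a list of its own where there are three numbers: the shift along the tool's x, y, z in mm, then the turn, a rotation vector about the tool's x, y, z in degrees, then the finger opening in mm, from 0 to 85.4. A call has 1 to 20 rows; each row shifts and turns the commanded pose from where the row before left it, along the tool's axes as they then stand; what a row does not reach is not made up. A row lasts 1/8 s, in which the tool goes at most 62.5 mm and 10.7 degrees, less where a joint would pass 70% of its speed; a pose out of reach is approached as far as the arm can. A call with a gripper value outside its range is refused whole. The fingers move at their own pace and stop on an object; "force" is the grip in N (left out, the last holds). Time passes only in rows, so rows that do not move let the fingers close. It gives the time, the measured TCP pose, the force, the opening and the grip force at its end, in the units of the state.
- get_state(): the state, without advancing time (a new reading comes with each control period).
- optics.camera(name): name is "scene" or "top" or "wrist"; returns (picture, depth): 480x640x3 uint8, red, green, blue; 480x640 float32, m along the optical axis (not along the pixel's ray), 0 where there is no reading.
- optics.camera_model(name): a dict with "mtx" (3x3 intrinsics, pixels), "distortion" ([k1, k2, p1, p2, k3] as OpenCV has them; the pictures are not rectified), "xyz" and "attitude" of the camera in the world. Camera axes: x right, y down, z forward; pixel columns grow to the right and rows downward; lengths in m; the calibration is good to about 2 mm. A picture is of the moment at which its call begins: read the wrist's pose just before it. camera_model takes no time and is no camera call; for the wrist camera it gives the pose at the moment of the call.
- sign_off(): hands the job in; it is judged then, once.
The state is a dict: "t": time; "joint_pos": joint angles; "dq": joint speeds; "tau": joint torques, N m; "tool_pos": TCP position; "eef_rot": TCP orientation; "ft_force": force on the tool from outside, world axes, zero at the start; "torque": the same for the moment, N m; "finger_gap": finger opening in m; "grip_force": force on a finger pad.
Only numpy, scipy, OpenCV 4.12 (cv2) and the standard library are available. Lean on these libraries where they do the work, as an engineer would, in place of code of your own. Each camera call takes 0.05 s, during which the arm holds its last target. There are 200 camera calls.

TASK

Get the planter ready to run: first press every planting insert lying on the counter fully home, flush with the deck, each in a recess of its own (any recess). Then lift the handle of the pebble tray to tip all its clay pebbles into the trough, lower the tray flat again, and last of all press the start button; leave the tubs and jar where they are.

Things in the scene. Friction and masses are not known exactly. Their poses are not given: they have to be found in the camera images.
- planter: white planter, fixed; x its depth, y its length, z up, origin on the counter. Deck y -180..0 mm, x -85..85, top 50 mm up, with four recesses; guard wall y 0..4, 62 tall; open trough y 4..88; reservoir y 88..188, 54 tall, on which the hinged pebble tray lies. A step 30 tall with the start button stands at the -x side of the trough
- recess0 (a point): recess in the deck, four alike; centre of its mouth, level with the deck top; axes as planter. Mouth 59 (x) by 39 mm (y), so an insert has 1.5 mm to spare all round. A friction-held lift plate in it starts 16 mm below the deck top: an insert set on it stands 18 mm proud. Over about 5 N pushes the plate 18 mm down to its stop; it stays, the insert then flush
- recess1 (a point): recess in the deck, four alike; centre of its mouth, level with the deck top; axes as planter. Mouth 59 (x) by 39 mm (y), so an insert has 1.5 mm to spare all round. A friction-held lift plate in it starts 16 mm below the deck top: an insert set on it stands 18 mm proud. Over about 5 N pushes the plate 18 mm down to its stop; it stays, the insert then flush
- recess2 (a point): recess in the deck, four alike; centre of its mouth, level with the deck top; axes as planter. Mouth 59 (x) by 39 mm (y), so an insert has 1.5 mm to spare all round. A friction-held lift plate in it starts 16 mm below the deck top: an insert set on it stands 18 mm proud. Over about 5 N pushes the plate 18 mm down to its stop; it stays, the insert then flush
- recess3 (a point): recess in the deck, four alike; centre of its mouth, level with the deck top; axes as planter. Mouth 59 (x) by 39 mm (y), so an insert has 1.5 mm to spare all round. A friction-held lift plate in it starts 16 mm below the deck top: an insert set on it stands 18 mm proud. Over about 5 N pushes the plate 18 mm down to its stop; it stays, the insert then flush
- trough (a point): centre of the floor of the open pebble trough, 6 mm above the counter; axes as the planter's; inside it is 138 mm along x by 84 mm along y, walls 56 to 62 mm above the counter
- pebble_tray (a joint): tilt of the aluminium pebble tray, rad: 0 flat on the reservoir, up to 1.25 as its handle end is lifted. Hinged along planter x at the trough's edge; pebbles slide off towards -y into the trough, all of them by about 1 rad. Let go, it falls back to 0. 110 mm (x) by 100 (y), side walls 18 mm, open at the hinge
- tray_hinge (a point): point on the tray's hinge axis, at the middle of the tray's width, 58 mm above the counter; axes as the planter's
- tray_handle (a point): middle of the round handle bar of the tray: 9 mm thick, 84 mm long along the planter's x, an arch over the tray's outer end; flat, it lies 98.5 mm along +y and 55 mm above the hinge; open underneath for 34 mm, and it turns easily within a light pinch as the tray swings
- start_top (a point): centre of the top of the round start button (28 mm across) on the planter's step
- start (a joint): travel of the start button, m: 0 up, 0.006 fully down; springs back; about 5 N presses it fully
- insert0: planting insert, a rigid black basket with a flat grey cap: a block 56 mm (x) by 36 mm (y) by 34 mm tall, 45 g; origin at the centre of its underside, z up; all inserts are alike. None if absent
- insert1: planting insert, a rigid black basket with a flat grey cap: a block 56 mm (x) by 36 mm (y) by 34 mm tall, 45 g; origin at the centre of its underside, z up; all inserts are alike. None if absent
- insert2: planting insert, a rigid black basket with a flat grey cap: a block 56 mm (x) by 36 mm (y) by 34 mm tall, 45 g; origin at the centre of its underside, z up; all inserts are alike. None if absent
- insert3: planting insert, a rigid black basket with a flat grey cap: a block 56 mm (x) by 36 mm (y) by 34 mm tall, 45 g; origin at the centre of its underside, z up; all inserts are alike. None if absent
- pebble0: clay pebble, a chunky brown lump 21 to 24 mm across and 14 to 17 mm tall, 12 g; origin under its middle; starts on the pebble tray. None if absent
- pebble1: clay pebble, a chunky brown lump 21 to 24 mm across and 14 to 17 mm tall, 12 g; origin under its middle; starts on the pebble tray. None if absent
- pebble2: clay pebble, a chunky brown lump 21 to 24 mm across and 14 to 17 mm tall, 12 g; origin under its middle; starts on the pebble tray. None if absent
- pebble3: clay pebble, a chunky brown lump 21 to 24 mm across and 14 to 17 mm tall, 12 g; origin under its middle; starts on the pebble tray. None if absent
- pebble4: clay pebble, a chunky brown lump 21 to 24 mm across and 14 to 17 mm tall, 12 g; origin under its middle; starts on the pebble tray. None if absent
- small_tub: small empty orange plastic tub, 48 mm across, 45 mm tall, origin at the centre of its foot; not part of the job
- orange_tub: empty orange plastic tub, 94 mm across, 55 mm tall, origin at the centre of its foot; not part of the job
- clear_tub: empty clear plastic tub, 90 mm across, 55 mm tall, origin at the centre of its foot; not part of the job
- jar: closed glass jar, 60 mm across, 85 mm tall, origin at the centre of its foot; not part of the job
Not all that is in view belongs to the job. What is shaped like the insert3 but blue is not meant.

How it is judged:
On the way, in this order (a step that is already met when the one before it is completed fails the run):
1. every insert is flush in a recess of the deck (((horizontal distance between insert0 and recess0 below 0.006 m and z of insert0 in the frame of recess0 below -0.031 m) or (horizontal distance between insert0 and recess1 below 0.006 m and z of insert0 in the frame of recess1 below -0.031 m) or (horizontal distance between insert0 and recess2 below 0.006 m and z of insert0 in the frame of recess2 below -0.031 m) or (horizontal distance between insert0 and recess3 below 0.006 m and z of insert0 in the frame of recess3 below -0.031 m)) and angle between each of insert0, insert1, insert2, insert3's own z axis and vertical below 0.08 rad and linear speed of each of insert0, insert1, insert2, insert3 below 0.03 m/s and ((horizontal distance between insert1 and recess0 below 0.006 m and z of insert1 in the frame of recess0 below -0.031 m) or (horizontal distance between insert1 and recess1 below 0.006 m and z of insert1 in the frame of recess1 below -0.031 m) or (horizontal distance between insert1 and recess2 below 0.006 m and z of insert1 in the frame of recess2 below -0.031 m) or (horizontal distance between insert1 and recess3 below 0.006 m and z of insert1 in the frame of recess3 below -0.031 m)) and ((horizontal distance between insert2 and recess0 below 0.006 m and z of insert2 in the frame of recess0 below -0.031 m) or (horizontal distance between insert2 and recess1 below 0.006 m and z of insert2 in the frame of recess1 below -0.031 m) or (horizontal distance between insert2 and recess2 below 0.006 m and z of insert2 in the frame of recess2 below -0.031 m) or (horizontal distance between insert2 and recess3 below 0.006 m and z of insert2 in the frame of recess3 below -0.031 m)) and ((horizontal distance between insert3 and recess0 below 0.006 m and z of insert3 in the frame of recess0 below -0.031 m) or (horizontal distance between insert3 and recess1 below 0.006 m and z of insert3 in the frame of recess1 below -0.031 m) or (horizontal distance between insert3 and recess2 below 0.006 m and z of insert3 in the frame of recess2 below -0.031 m) or (horizontal distance between insert3 and recess3 below 0.006 m and z of insert3 in the frame of recess3 below -0.031 m))), for 0.2 s.
2. the pebble tray is tipped up (0.6 rad or more) (value of joint pebble_tray above 0.6 rad), for 0.1 s.
3. all the pebbles are in the trough, the tray is back down (x of pebble0 in the frame of trough between -0.072 and 0.072 m and y of pebble0 in the frame of trough between -0.044 and 0.044 m and z of each of pebble0, pebble1, pebble2, pebble3, pebble4 in the frame of trough below 0.045 m and linear speed of each of pebble0, pebble1, pebble2, pebble3, pebble4 below 0.05 m/s and x of pebble1 in the frame of trough between -0.072 and 0.072 m and y of pebble1 in the frame of trough between -0.044 and 0.044 m and x of pebble2 in the frame of trough between -0.072 and 0.072 m and y of pebble2 in the frame of trough between -0.044 and 0.044 m and x of pebble3 in the frame of trough between -0.072 and 0.072 m and y of pebble3 in the frame of trough between -0.044 and 0.044 m and x of pebble4 in the frame of trough between -0.072 and 0.072 m and y of pebble4 in the frame of trough between -0.044 and 0.044 m and value of joint pebble_tray below 0.06 rad), for 0.2 s.
4. the start button is pressed in (4 mm or more) (value of joint start above 0.004 m), for 0.05 s.
At the end, for the whole second after the job is handed in: Every insert present sits within 6 mm of the centre of a recess, its top at most 3 mm above the deck, tilted under 0.08 rad, at rest; every pebble present lies in the trough below its rim; the pebble tray is down (under 0.06 rad) (all of step 1 and all of step 3); the robot touches nothing.
It fails at once if the small_tub is knocked over or pushed more than 6 cm (distance of small_tub from where it was at the start of the episode above 0.06 m or angle between small_tub's own z axis and vertical above 0.6 rad).
It fails at once if the orange_tub is knocked over or pushed more than 6 cm (distance of orange_tub from where it was at the start of the episode above 0.06 m or angle between orange_tub's own z axis and vertical above 0.6 rad).
It fails at once if the clear_tub is knocked over or pushed more than 6 cm (distance of clear_tub from where it was at the start of the episode above 0.06 m or angle between clear_tub's own z axis and vertical above 0.6 rad).
It fails at once if the jar is knocked over or pushed more than 6 cm (distance of jar from where it was at the start of the episode above 0.06 m or angle between jar's own z axis and vertical above 0.6 rad).
Of insert0, insert1, insert2, insert3 only 3 to 4 are there at a start; the rules pass over those that are not, and their reading is None.
Of pebble0, pebble1, pebble2, pebble3, pebble4 only 3 to 5 are there at a start; the rules pass over those that are not, and their reading is None.
At some moment in a run one of insert0, insert1, insert2, insert3 may be knocked a few centimetres aside while the robot is not near it.
It also fails if it takes over 210 s, if anything falls off the work surface, if the arm or the gripper's body presses on something with over 40 N, if the wrist force passes 120 N, or if a joint passes its speed limit or range.

## Working session

There is one attempt and no reset: what is moved stays moved. The work goes in short steps, Python scripts to look and compute and a tool call to move; the robot and the scene stay as the last step left them, time stands still between calls to the robot, and variables do not carry over. Pictures are saved under pics/ and viewed, at most 14 in all, crops included, and the job is handed in when it is done.

Besides the shell and the picture viewer there is one more tool, called after "Call:" as name([rows], argument=value, ...), one row to a line, values as JSON. drive_tool: Moves the arm, as the interface text tells. Its arguments: {"type":"object","properties":{"rows":{"type":"array","items":{"type":"array"}},"force":{"type":"number"}},"required":["rows"]}

```bash
mkdir -p pics && ls
cat > h.py <<'E'
import numpy as np, cv2
from scipy.spatial.transform import Rotation as R
from rig import get_state, optics, sign_off
def shot(n):
    m=optics.camera_model(n); im,d=optics.camera(n); return im,d,m
def save(im,p): cv2.imwrite('pics/'+p+'.png',cv2.cvtColor(im,cv2.COLOR_RGB2BGR))
def rot(m):
    a=np.array(m['attitude']); return a if a.shape==(3,3) else R.from_euler('xyz',a).as_matrix()
def rays(px,m):
    u=cv2.undistortPoints(np.array(px,float).reshape(-1,1,2),np.array(m['mtx']),np.array(m['distortion'])).reshape(-1,2)
    return np.c_[u,np.ones(len(u))]
def pts(px,d,m):
    r=rays(px,m); z=np.array([np.median(d[int(round(v))-1:int(round(v))+2,int(round(u))-1:int(round(u))+2]) for u,v in px])
    return (r*z[:,None])@rot(m).T+np.array(m['xyz'])
def onz(px,z,m):
    r=rays(px,m)@rot(m).T; o=np.array(m['xyz']); return o+r*((z-o[2])/r[:,2])[:,None]
def cloud(d,m):
    v,u=np.mgrid[:480,:640]; r=rays(np.c_[u.ravel(),v.ravel()],m)
    return ((r*d.ravel()[:,None])@rot(m).T+np.array(m['xyz'])).reshape(480,640,3)
E
python3 - <<'E'
from h import *
for n in ['scene','top']:
    im,d,m=shot(n); save(im,n); np.savez(n,im=im,d=d); print(m)
print(get_state())
E
```

```text
pics
{'mtx': array([[436.43812298,   0.        , 324.59079825],
       [  0.        , 436.43812298, 239.19324208],
       [  0.        ,   0.        ,   1.        ]]), 'distortion': array([-0.06967093,  0.        ,  0.        ,  0.        ,  0.        ]), 'xyz': array([ 1.07136174, -0.55919688,  0.85943474]), 'attitude': array([-2.36310837, -0.01905814,  0.75389382])}
{'mtx': array([[527.47753644,   0.        , 309.59834471],
       [  0.        , 527.47753644, 247.9253019 ],
       [  0.        ,   0.        ,   1.        ]]), 'distortion': array([-0.04862052,  0.        ,  0.        ,  0.        ,  0.        ]), 'xyz': array([0.51155683, 0.00802638, 1.22960533]), 'attitude': array([-3.10090815, -0.00774685, -1.55371657])}
{'t': 0.1, 'joint_pos': array([ 1.29747151,  0.4179135 , -0.01029236,  1.61411791,  0.0046496 ,
        1.11067932, -0.05301819]), 'dq': array([-3.87251079e-04, -6.13285595e-04,  6.51774262e-04, -1.03862244e-03,
       -9.46529868e-05,  2.64537855e-04,  1.18514958e-03]), 'tau': array([ 1.20639990e-03, -8.65818715e+01,  6.79963510e-01, -4.35640061e+01,
        1.91955798e-02,  5.00540627e-03,  5.98730708e-05]), 'tool_pos': array([ 0.1435236 , -0.60797872,  0.23072169]), 'eef_rot': array([-3.14049939e+00,  4.46376044e-05,  2.31782527e-01]), 'ft_force': array([ 0.45715661,  0.53558113, -0.22274627]), 'torque': array([ 0.00237492, -0.0241816 , -0.07759861]), 'grip_force': 0.0, 'finger_gap': 0.08509092000579704}
```

View pics/top.png

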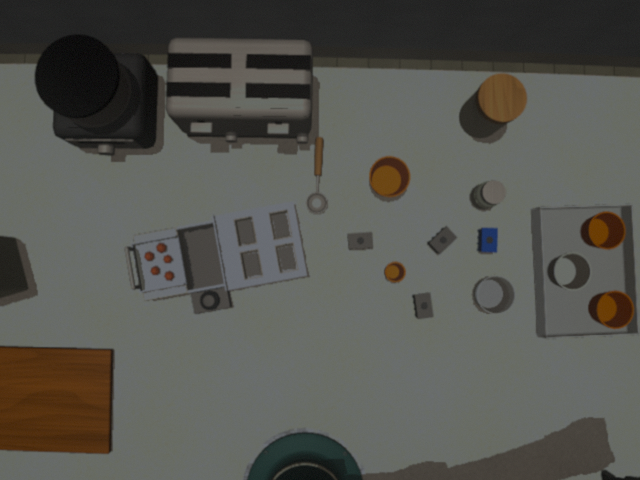

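View pics/scene.png

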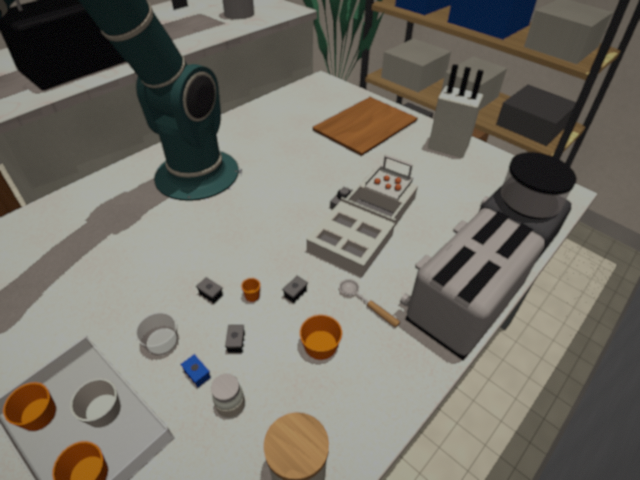

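Top view: the candidates for inserts are grey/black blocks at (360,241), (442,240) and (424,305). The blue block at (488,240) is a decoy, and the small tub (394,272), clear tub (490,294) and jar (488,195) must stay. The planter deck is around (262,247), the tray with 5 pebbles is at (160,263), the handle at (133,268) and the button at (209,300).

```bash
cat > m1.py <<'E'
from h import *
z=np.load('top.npz'); im,d=z['im'],z['d']; m=optics.camera_model('top')
C=cloud(d,m)
a=cv2.resize(im[190:320,120:320],(800,520),interpolation=cv2.INTER_CUBIC)
b=cv2.resize(im[215:325,335:515],(800,489),interpolation=cv2.INTER_CUBIC)
save(cv2.convertScaleAbs(a,alpha=1.6),'pl'); save(cv2.convertScaleAbs(b,alpha=2),'ins')
print('floor',np.median(C[330:380,300:450,2]))
for n,(u,v) in dict(A=(360,241),B=(442,240),C=(424,305),blue=(488,240)).items():
    s=C[v-22:v+22,u-22:u+22]; k=(s[...,2]>.022)&(s[...,2]<.042)
    l,lab=cv2.connectedComponents(k.astype(np.uint8)); k=lab==lab[22,22]
    p=s[k][:,:2]; (c,wh,an)=cv2.minAreaRect((p*1000).astype(np.float32)); print(n,k.sum(),np.median(s[k][:,2]).round(4),np.round(c,1),np.round(wh,1),round(an,1))
# deck
s=C[190:310,205:320]; k=(s[...,2]>.044)&(s[...,2]<.056)
_,lab,st,_=cv2.connectedComponentsWithStats(k.astype(np.uint8)); i=1+st[1:,4].argmax(); k=lab==i
p=s[k][:,:2]; print('deck',np.median(s[k][:,2]),cv2.minAreaRect((p*1000).astype(np.float32)))
E
python3 m1.py
```

```text
floor 0.0005711738232965224
A 394 0.0347 [ 581.  -114.4] [36.2 56. ] 4.2
B 407 0.0349 [ 585.9 -304.9] [36.7 57.5] 44.4
C 416 0.0344 [ 435.  -261.8] [56.3 37.5] 7.6
blue 408 0.0345 [ 587.  -411.5] [40.2 53.8] 89.6
deck 0.05072123183871968 ((565.0830688476562, 110.91838836669922), (170.3804473876953, 180.90406799316406), 11.471839904785156)
```

View pics/pl.png

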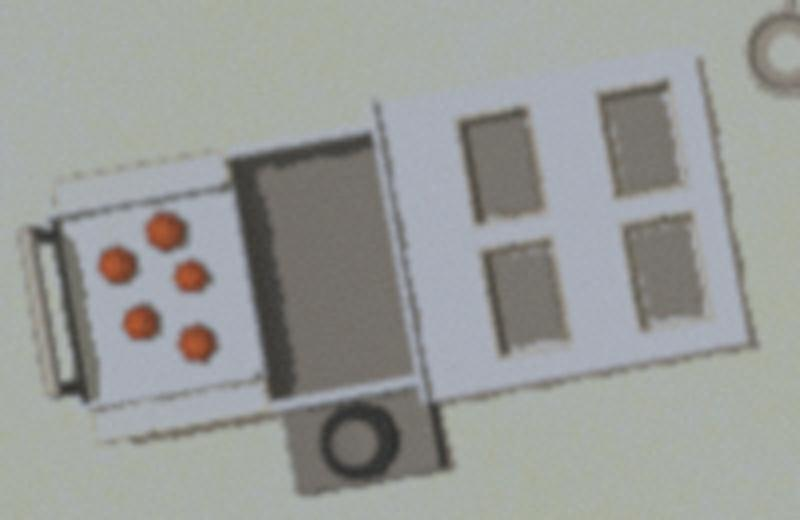

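View pics/ins.png

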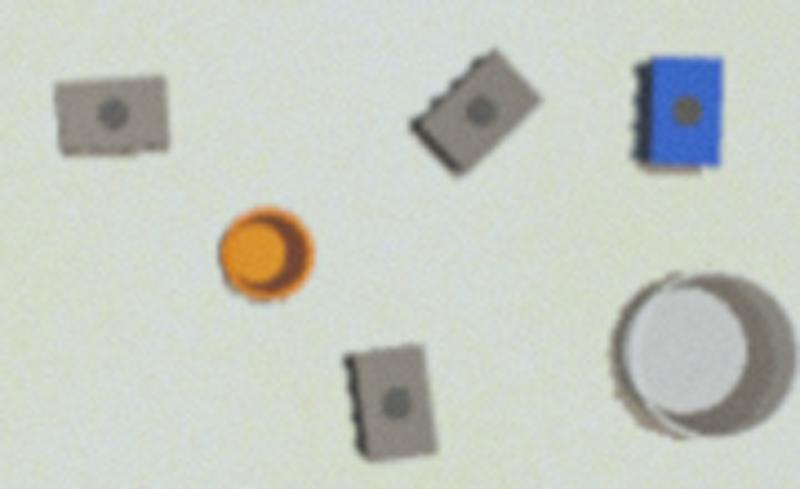

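The planter shows four recesses, with centres near crop px (503,163), (642,138), (526,297) and (670,270). The close crop confirms three grey-capped inserts plus the blue decoy. Next, the recess mouths, planter frame, handle and button.

```bash
cat > m2.py <<'E'
from h import *
z=np.load('top.npz'); im,d=z['im'],z['d']; m=optics.camera_model('top')
C=cloud(d,m); k=np.zeros((480,640),np.uint8)
k[190:310,205:320]=((C[...,2]>.045)&(C[...,2]<.057))[190:310,205:320]
cs,h=cv2.findContours(k,cv2.RETR_CCOMP,cv2.CHAIN_APPROX_NONE)
L=[]
for c,hh in zip(cs,h[0]):
    if hh[3]>=0 and cv2.contourArea(c)>150:
        w=onz(c.reshape(-1,2),.05,m)[:,:2]*1000
        r=cv2.minAreaRect(w.astype(np.float32)); print('hole',np.round(r[0],1),np.round(r[1],1),round(r[2],1)); L.append(r[0])
yaw=np.radians(11.47); c=np.array([565.1,110.9])
ex=np.array([np.cos(yaw),np.sin(yaw)]); ey=np.array([-np.sin(yaw),np.cos(yaw)])
o=c+90*ey
print('origin',o)
for l in L: print('in planter',np.round([(l-o)@ex,(l-o)@ey],1))
w=lambda x,y:np.round(o+x*ex+y*ey,1)
print('hinge/handle guess',w(0,88),w(0,186.5))
# handle from depth
s=C[225:310,120:150]; kk=s[...,2]>.095; p=s[kk]; print('handle',len(p),p.mean(0),p.min(0),p.max(0), [((p.mean(0)[:2]*1000-o)@e).round(1) for e in (ex,ey)])
b=C[285:315,195:225]; kk=(b[...,2]>.033)&(b[...,2]<.048); p=b[kk]; print('btn',len(p),p.mean(0),np.percentile(p[:,2],[5,50,95]),[((p.mean(0)[:2]*1000-o)@e).round(1) for e in (ex,ey)])
E
python3 m2.py
```

```text
hole [522.9 129.7] [63.4 44.8] 11.3
hole [539.4  52. ] [64.4 43. ] 11.3
hole [596.  144.7] [63. 45.] 10.1
hole [612.5  66.9] [64.1 43.2] 11.7
origin [547.20306622 199.10260632]
in planter [-37.6 -63.2]
in planter [ -36.9 -142.6]
in planter [ 37. -63.]
in planter [  37.7 -142.6]
hinge/handle guess [529.7 285.3] [510.1 381.9]
handle 225 [0.5096926  0.36022278 0.17533557] [0.46532648 0.00802638 0.09643564] [0.55473439 0.39370431 1.22960533] [np.float64(-4.7), np.float64(165.4)]
btn 244 [0.44068213 0.22230211 0.04061054] [0.03335469 0.04172699 0.04651842] [np.float64(-99.8), np.float64(43.9)]
```

```bash
cat > go.py <<'E'
import sys
from h import *
# usage: go.py x y z yaw(deg): shift in the tool frame (mm) and turn about tool z (deg)
x,y,z,yaw=map(float,sys.argv[1:5]); s=get_state(); Rt=R.from_euler('xyz',s['eef_rot'])
dt=Rt.inv().apply(np.array([x,y,z])-np.array(s['tool_pos'])*1000)
rv=(Rt.inv()*R.from_euler('xyz',[180,0,yaw],degrees=True)).as_rotvec(degrees=True)
print('shift',dt.round(1),'norm',np.linalg.norm(dt).round(),'turn',rv.round(2),'tcp',np.round(np.array(s['tool_pos'])*1000,1),np.degrees(s['eef_rot']).round(2),'t',s['t'])
E
python3 go.py 435 -262 180 7.6
```

```text
shift [ 363.2 -269.7   51. ] norm 455.0 turn [-0.06  0.01  5.68] tcp [ 143.5 -608.   230.7] [-179.94    0.     13.28] t 0.1
```

Call:
drive_tool([
  [[36.3, -27, 5.1], [0, 0, 0.57], 70],
  [[36.3, -27, 5.1], [0, 0, 0.57], 70],
  [[36.3, -27, 5.1], [0, 0, 0.57], 70],
  [[36.3, -27, 5.1], [0, 0, 0.57], 70],
  [[36.3, -27, 5.1], [0, 0, 0.57], 70],
  [[36.3, -27, 5.1], [0, 0, 0.57], 70],
  [[36.3, -27, 5.1], [0, 0, 0.57], 70],
  [[36.3, -27, 5.1], [0, 0, 0.57], 70],
  [[36.3, -27, 5.1], [0, 0, 0.57], 70],
  [[36.3, -27, 5.1], [0, 0, 0.57], 70],
  [[0, 0, 0], [0, 0, 0], 70],
  [[0, 0, 0], [0, 0, 0], 70],
], force=30)

```text
t: 1.6
tool_pos: [0.4494, -0.276, 0.1801]
eef_rot: [-3.141, 0.001, 0.132]
ft_force: [-0.9, -0.3, -0.1]
finger_gap: 0.0698
grip_force: 0.0
```

```bash
python3 go.py 435 -262 120 7.6
cat > wr.py <<'E'
import sys
from h import *
im,d,m=shot('wrist'); np.savez(sys.argv[1],im=im,d=d,xyz=m['xyz'],att=m['attitude']); save(im,sys.argv[1]); print(m['xyz'],m['attitude'],np.median(d[d>0]))
E
python3 wr.py w1
```

```text
shift [-12.4 -15.8  60.1] norm 63.0 turn [-0.01  0.04 -0.03] tcp [ 449.4 -276.   180.1] [-1.7999e+02  4.0000e-02  7.5700e+00] t 1.6
[ 0.5148433  -0.26847538  0.3224284 ] [ 2.87590558e+00  6.58462202e-04 -1.43847521e+00] 0.3023275
```

View pics/w1.png

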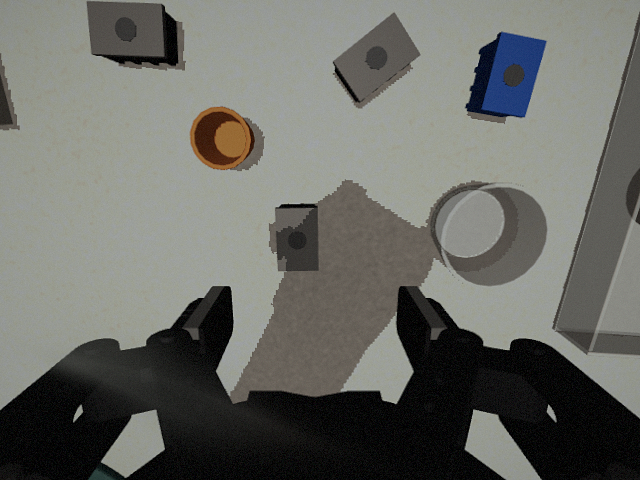

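The wrist view shows insert C at (297,240) with the fingers at the bottom, B at (376,57) and A at (126,28). I'll measure all of them from this view's depth.

```bash
cat > mw.py <<'E'
import sys
from h import *
# mw.py file u v [u v ...]: rect of the insert cap at the pixel
z=np.load(sys.argv[1]+'.npz'); m=dict(optics.camera_model('wrist'),xyz=z['xyz'],attitude=z['att']); C=cloud(z['d'],m)
k=((C[...,2]>.026)&(C[...,2]<.042)).astype(np.uint8)
_,lab=cv2.connectedComponents(k)
a=list(map(int,sys.argv[2:]))
for u,v in zip(a[::2],a[1::2]):
    p=C[lab==lab[v,u]]; zz=np.median(p[:,2]); p=p[abs(p[:,2]-zz)<.003]
    r=cv2.minAreaRect((p[:,:2]*1000).astype(np.float32)); print((u,v),len(p),zz.round(4),np.round(r[0],1),np.round(r[1],1),round(r[2],1))
E
python3 mw.py w1 297 240 376 57 126 28
```

```text
(297, 240) 2641 0.0337 [ 433.9 -263.9] [56.2 36.2] 8.4
(376, 57) 3844 0.0339 [ 584.1 -306.6] [36.5 56.6] 44.6
(126, 28) 4065 0.0339 [ 579.6 -117.2] [37.1 58.2] 5.6
```

```bash
python3 go.py 433.9 -263.9 80 8.2
```

```text
shift [-13.5 -14.4 100.2] norm 102.0 turn [ 0.    0.03 -0.68] tcp [ 449.2 -276.4  180.2] [1.80e+02 3.00e-02 7.52e+00] t 1.65
```

Call:
drive_tool([
  [[-13.5, -14.4, 0], [0, 0, 0], 70],
  [[0, 0, 40], [0, 0, -0.7], 70],
  [[0, 0, 40], [0, 0, 0], 70],
  [[0, 0, 40], [0, 0, 0], 70],
  [[0, 0, 25], [0, 0, 0], 70],
  [[0, 0, 17], [0, 0, 0], 70],
  [[0, 0, 0], [0, 0, 0], 70],
  [[0, 0, 0], [0, 0, 0], 70],
])

```text
t: 2.65
tool_pos: [0.435, -0.2636, 0.0192]
eef_rot: [3.141, -0.001, 0.144]
ft_force: [-0.2, 0.3, -0.4]
finger_gap: 0.0699
grip_force: 0.0
```

```bash
python3 go.py 433.9 -263.9 18 8.2
```

```text
shift [-1.1  0.1  1.1] norm 2.0 turn [ 0.04 -0.05  0.06] tcp [ 435.  -263.6   19.2] [ 1.7996e+02 -5.0000e-02  8.2600e+00] t 2.65
```

Close, lift and carry partway.

Call:
drive_tool([
  [[-1, 0, 1], [0, 0, 0], 30],
  [[0, 0, 0], [0, 0, 0], 30],
  [[0, 0, 0], [0, 0, 0], 30],
  [[0, 0, 0], [0, 0, 0], 30],
  [[0, 0, 0], [0, 0, 0], 30],
  [[0, 0, 0], [0, 0, 0], 30],
  [[0, 0, -15], [0, 0, 0], 30],
  [[0, 0, -40], [0, 0, 0], 30],
  [[0, 0, -50], [0, 0, 0], 30],
  [[0, 0, -40], [0, 0, 0], 30],
  [[0, 0, 0], [0, 0, 0], 30],
])

```text
t: 4.03
tool_pos: [0.4349, -0.264, 0.166]
eef_rot: [3.138, -0.004, 0.144]
ft_force: [0.1, -0.1, -1.5]
finger_gap: 0.0357
grip_force: 30.9
```

```bash
python3 go.py 538 50 160 11.4
```

```text
shift [ 147.2 -295.9    5.5] norm 331.0 turn [ 0.22 -0.24 -3.12] tcp [ 434.9 -264.   166. ] [179.78  -0.25   8.28] t 4.025
```

Call:
drive_tool([
  [[21, -42.3, 1], [0, 0, 0], 30],
  [[21, -42.3, 1], [0, 0, 0], 30],
  [[21, -42.3, 1], [0, 0, 0], 30],
  [[21, -42.3, 1], [0, 0, 0], 30],
  [[21, -42.3, 1], [0, 0, 0], 30],
  [[21, -42.3, 1], [0, 0, 0], 30],
  [[21, -42.3, 0], [0, 0, 0], 30],
  [[0, 0, 0], [0.2, -0.2, -3.1], 30],
  [[0, 0, 0], [0, 0, 0], 30],
  [[0, 0, 0], [0, 0, 0], 30],
])

```text
t: 5.28
tool_pos: [0.5362, 0.0502, 0.1561]
eef_rot: [-3.138, 0.004, 0.196]
ft_force: [0.4, 0.4, -0.3]
finger_gap: 0.0355
grip_force: 30.8
```

```bash
python3 go.py 538 50 160 11.4; python3 wr.py w2
```

```text
shift [ 1.7  0.5 -3.9] norm 4.0 turn [-0.19  0.22 -0.14] tcp [536.2  50.2 156.1] [-179.81    0.22   11.26] t 5.275
[0.60146228 0.06162903 0.29827869] [ 2.8727564   0.0038267  -1.37413785] 0.26237962
```

View pics/w2.png

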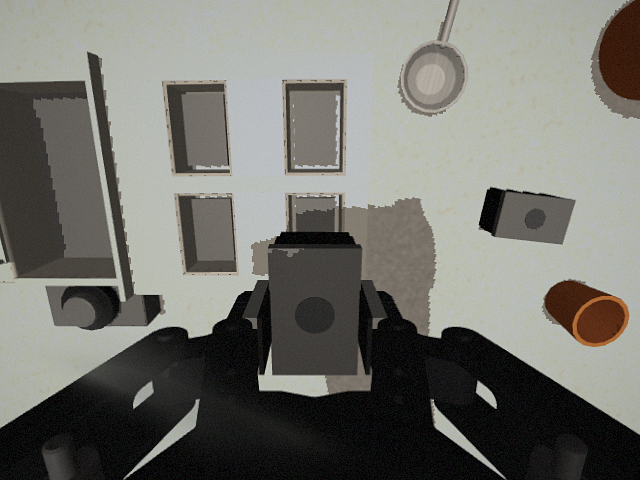

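Three recess mouths are fully in view at (195,128), (315,126) and (207,234). The held insert's cap is at (315,310). I'll fit the lattice and the in-hand offset.

```bash
cat > mr.py <<'E'
import sys
from h import *
z=np.load(sys.argv[1]+'.npz'); m=dict(optics.camera_model('wrist'),xyz=z['xyz'],attitude=z['att']); C=cloud(z['d'],m)
s=get_state(); tcp=np.array(s['tool_pos'])*1000
k=((C[...,2]>.046)&(C[...,2]<.055)).astype(np.uint8); print('deck z',np.median(C[...,2][k>0]))
cs,h=cv2.findContours(k,cv2.RETR_CCOMP,cv2.CHAIN_APPROX_NONE)
for c,hh in zip(cs,h[0]):
    if hh[3]>=0 and cv2.contourArea(c)>800:
        w=onz(c.reshape(-1,2),.05,m)[:,:2]*1000; r=cv2.minAreaRect(w.astype(np.float32))
        print('hole',c.reshape(-1,2).mean(0).round(),np.round(r[0],1),np.round(r[1],1),round(r[2],1))
k=(abs(C[...,2]*1000-tcp[2]-16)<9).astype(np.uint8); k[:,:200]=0;k[:,430:]=0
_,lab=cv2.connectedComponents(k); p=C[lab==lab[330,315]]*1000
zz=np.median(p[:,2]); p=p[abs(p[:,2]-zz)<2.5]; r=cv2.minAreaRect(p[:,:2].astype(np.float32))
print('cap',len(p),zz.round(1),np.round(r[0],1),np.round(r[1],1),round(r[2],1),'rel tcp',np.round(np.array(r[0])-tcp[:2],1),zz-tcp[2])
E
python3 mr.py w2
```

```text
deck z 0.04979662047336367
hole [208. 232.] [522.  127.1] [59.6 40.1] 11.5
hole [198. 127.] [594.7 142.2] [59.6 40. ] 11.8
hole [315. 127.] [610.7  64.3] [58.9 39.9] 11.4
cap 11920 172.0 [535.6  48.9] [57.8 62.9] 11.3 rel tcp [-0.6 -1.3] 15.748958245469396
```

```bash
cat > dot.py <<'E'
import sys
from h import *
f,ztop=sys.argv[1],float(sys.argv[2]); z=np.load(f+'.npz'); m=dict(optics.camera_model('wrist'),xyz=z['xyz'],attitude=z['att'])
g=cv2.GaussianBlur(cv2.cvtColor(z['im'],cv2.COLOR_RGB2GRAY),(5,5),0)
s=g[255:370,280:350]; t,_=cv2.threshold(s,0,255,cv2.THRESH_OTSU)
_,lab,st,ce=cv2.connectedComponentsWithStats((s<t).astype(np.uint8)); i=1+st[1:,4].argmax(); c=ce[i]+[280,255]
tcp=np.array(get_state()['tool_pos'])*1000; w=onz([c],ztop/1000,m)[0]*1000
print('dot px',c,st[i],'world',w.round(1),'rel tcp',(w-tcp)[:2].round(1))
e=onz([[270,300],[361,300]],ztop/1000,m)*1000; print('edges mid rel',(e.mean(0)-tcp)[:2].round(1),np.linalg.norm(e[1]-e[0]))
E
python3 dot.py w2 172
```

```text
dot px [314.32024433 314.7495637 ] [  15   42   40   37 1146] world [536.2  49.1 172. ] rel tcp [-0.1 -1.1]
edges mid rel [ 6.3 -0.3] 36.02389388007694
```

Call:
drive_tool([
  [[2.0, 0, 0], [-0.2, 0.2, -0.2], 30],
  [[0, 0, 40], [0, 0, 0], 30],
  [[0, 0, 30], [0, 0, 0], 30],
  [[0, 0, 11], [0, 0, 0], 30],
  [[0, 0, 0], [0, 0, 0], 30],
  [[0, 0, 0], [0, 0, 0], 30],
])

```text
t: 6.08
tool_pos: [0.5391, 0.0514, 0.0764]
eef_rot: [3.142, -0.002, 0.202]
ft_force: [0.6, -0.9, -0.7]
finger_gap: 0.0352
grip_force: 30.8
```

```bash
python3 go.py 538.2 50.7 73 11.5; python3 wr.py w3; python3 mr.py w3; python3 dot.py w3 90
```

```text
shift [-1.1  0.5  3.4] norm 4.0 turn [ 0.   -0.1   0.08] tcp [539.1  51.4  76.4] [ 1.800e+02 -1.000e-01  1.158e+01] t 6.075
[0.60344866 0.06349301 0.21891917] [ 2.87825648e+00  3.19880530e-04 -1.36864204e+00] 0.17254183
deck z 0.04978656558428522
hole [316. 125.] [610.2  64.3] [58.8 39.6] 11.6
hole [146. 127.] [594.7 141.4] [58.5 39.1] 11.9
cap 11927 92.2 [538.7  50.2] [57.7 62.6] 11.1 rel tcp [-0.4 -1.2] 15.840807911458526
dot px [314.27850305 314.78067885] [  15   42   40   37 1149] world [537.8  50.1  90. ] rel tcp [-1.2 -1.3]
edges mid rel [ 5.3 -0.5] 36.68216915925974
```

View pics/w3.png

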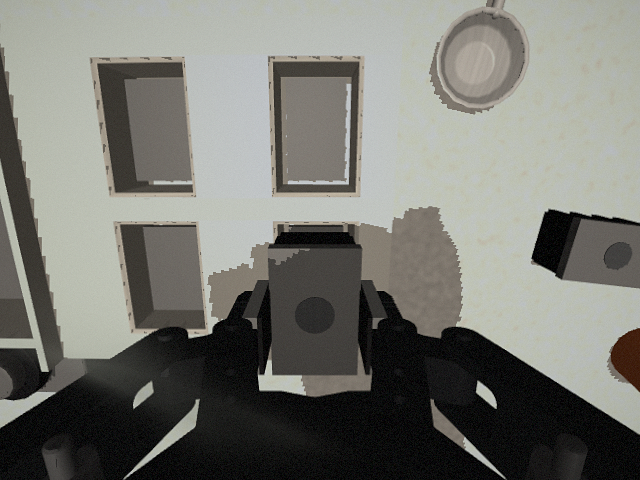

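Call:
drive_tool([
  [[-1.3, 0.7, 0], [0, 0, 0], 30],
  [[0, 0, 0], [0, 0, 0], 30],
  [[0, 0, 0], [0, 0, 0], 30],
  [[0, 0, 4], [0, 0, 0], 30],
  [[0, 0, 4], [0, 0, 0], 30],
  [[0, 0, 4], [0, 0, 0], 30],
  [[0, 0, 0], [0, 0, 0], 30],
])

```text
t: 7.0
tool_pos: [0.5371, 0.0504, 0.0629]
eef_rot: [-3.141, 0.001, 0.202]
ft_force: [0.0, 0.4, -0.1]
finger_gap: 0.0357
grip_force: 30.8
```

```bash
python3 go.py 538 50.5 53 11.5
```

```text
shift [0.9 0.1 9.9] norm 10.0 turn [-0.01  0.04  0.09] tcp [537.1  50.4  62.9] [-1.7999e+02  4.0000e-02  1.1590e+01] t 7.0
```

Call:
drive_tool([
  [[0.6, 0, 4], [0, 0, 0], 30],
  [[0, 0, 4], [0, 0, 0], 30],
  [[0, 0, 1.5], [0, 0, 0], 30],
  [[0, 0, 0], [0, 0, 0], 30],
  [[0, 0, 0], [0, 0, 0], 50],
  [[0, 0, 0], [0, 0, 0], 50],
  [[0, 0, 0], [0, 0, 0], 50],
  [[0, 0, 0], [0, 0, 0], 50],
])

```text
t: 8.0
tool_pos: [0.5379, 0.0505, 0.0538]
eef_rot: [-3.141, -0.0, 0.202]
ft_force: [1.0, -0.3, 0.4]
finger_gap: 0.0501
grip_force: 0.0
```

Call:
drive_tool([
  [[0, 0, -20], [0, 0, 0], 50],
  [[0, 0, -25], [0, 0, 0], 50],
  [[0, 0, 0], [0, 0, 0], 0],
  [[0, 0, 0], [0, 0, 0], 0],
  [[0, 0, 0], [0, 0, 0], 0],
  [[0, 0, 0], [0, 0, 0], 0],
  [[0, 0, 0], [0, 0, 0], 0],
])

```text
t: 8.88
tool_pos: [0.5378, 0.0506, 0.0985]
eef_rot: [-3.141, 0.0, 0.202]
ft_force: [0.4, 0.0, -0.2]
finger_gap: 0.0
grip_force: 0.0
```

Call:
drive_tool([
  [[0, 0, 20], [0, 0, 0], 0],
  [[0, 0, 10], [0, 0, 0], 0],
  [[0, 0, 6], [0, 0, 0], 0],
  [[0, 0, 6], [0, 0, 0], 0],
  [[0, 0, 5], [0, 0, 0], 0],
  [[0, 0, 2], [0, 0, 0], 0],
  [[0, 0, 0], [0, 0, 0], 0],
  [[0, 0, 0], [0, 0, 0], 0],
])

```text
t: 9.88
tool_pos: [0.5378, 0.0505, 0.05]
eef_rot: [-3.142, 0.0, 0.202]
ft_force: [-5.1, -1.7, 9.2]
finger_gap: 0.0
grip_force: 4.6
```

Call:
drive_tool([
  [[0, 0, 1], [0, 0, 0], 0],
  [[0, 0, 0], [0, 0, 0], 0],
  [[0, 0, -20], [0, 0, 0], 0],
  [[0, 0, -50], [0, 0, 0], 60],
  [[0, 0, -40], [0, 0, 0], 60],
  [[0, 0, 0], [0, 0, 0], 60],
])

```text
t: 10.62
tool_pos: [0.5397, 0.0507, 0.1617]
eef_rot: [3.141, -0.006, 0.202]
ft_force: [0.2, 0.2, -0.8]
finger_gap: 0.0545
grip_force: 0.0
```

```bash
python3 go.py 584 -307 160 -45.4
python3 - <<'E'
from h import *
im,d,m=shot('top'); C=cloud(d,m); np.savez('top',im=im,d=d)
s=C[225:300,210:310]
for n,(x,y) in dict(r=(.539,.052)).items():
    k=(abs(C[...,0]-x)<.012)&(abs(C[...,1]-y)<.01); print('cap z',np.median(C[...,2][k]))
E
python3 m1.py
```

```text
shift [-28.4 359.3   1.8] norm 360.0 turn [-0.13 -0.33 56.97] tcp [539.7  50.7 161.7] [179.96  -0.33  11.58] t 10.625
cap z 0.5220944447427176
floor 0.0019876405798316954
A 396 0.0348 [ 581.1 -114.5] [36.  56.2] 5.0
B 410 0.0346 [ 585.7 -304.9] [36.7 58.1] 43.7
C 1936 0.0006 [ 443.6 -155.3] [336.6 109.2] 85.4
blue 411 0.0345 [ 586.8 -410.2] [39.2 55.1] 86.4
deck 0.051024566104280744 ((565.230712890625, 111.17688751220703), (170.64735412597656, 180.51123046875), 11.452882766723633)
```

Call:
drive_tool([
  [[-4, 45, 0], [0, 0, 0], 60],
  [[-4, 45, 0], [0, 0, 0], 60],
  [[-4, 45, 0], [0, 0, 0], 60],
  [[-4, 45, 0], [0, 0, 0], 60],
  [[-4, 45, 0], [0, 0, 0], 60],
  [[-4, 45, 0], [0, 0, 0], 60],
  [[-4, 45, 0], [0, 0, 0], 60],
  [[0, 44, 0], [0, 0, 0], 60],
  [[0, 0, 0], [0, 0, 9.5], 60],
  [[0, 0, 0], [0, 0, 9.5], 60],
  [[0, 0, 0], [0, 0, 9.5], 60],
  [[0, 0, 0], [0, 0, 9.5], 60],
  [[0, 0, 0], [0, 0, 9.5], 60],
  [[0, 0, 0], [0, 0, 9.5], 60],
  [[0, 0, 0], [0, 0, 0], 60],
  [[0, 0, 0], [0, 0, 0], 60],
])

```text
t: 12.68
tool_pos: [0.5824, -0.3066, 0.158]
eef_rot: [3.141, 0.001, -0.789]
ft_force: [0.3, 0.0, -0.2]
finger_gap: 0.0601
grip_force: 0.0
```

```bash
python3 go.py 584.2 -305.4 18 -45.4
```

```text
shift [  0.5  -2.2 140. ] norm 140.0 turn [0.02 0.05 0.22] tcp [ 582.4 -306.6  158. ] [ 1.7998e+02  5.0000e-02 -4.5180e+01] t 12.675
```

Call:
drive_tool([
  [[0.5, -2.2, 30], [0, 0, 0.2], 62],
  [[0, 0, 40], [0, 0, 0], 62],
  [[0, 0, 40], [0, 0, 0], 62],
  [[0, 0, 20], [0, 0, 0], 62],
  [[0, 0, 10], [0, 0, 0], 62],
  [[0, 0, 0], [0, 0, 0], 62],
  [[0, 0, 0], [0, 0, 0], 62],
])

```text
t: 13.55
tool_pos: [0.5852, -0.3059, 0.02]
eef_rot: [-3.141, -0.002, -0.796]
ft_force: [0.5, -0.5, 0.4]
finger_gap: 0.0624
grip_force: 0.0
```

```bash
python3 go.py 584.2 -305.4 18 -45.4
```

```text
shift [-1.   0.3  2. ] norm 2.0 turn [-0.04 -0.09 -0.2 ] tcp [ 585.2 -305.9   20. ] [-1.7996e+02 -9.0000e-02 -4.5600e+01] t 13.55
```

Call:
drive_tool([
  [[-1, 0, 2], [0, 0, 0], 30],
  [[0, 0, 0], [0, 0, 0], 30],
  [[0, 0, 0], [0, 0, 0], 30],
  [[0, 0, 0], [0, 0, 0], 30],
  [[0, 0, 0], [0, 0, 0], 30],
  [[0, 0, 0], [0, 0, 0], 30],
  [[0, 0, -15], [0, 0, 0], 30],
  [[0, 0, -40], [0, 0, 0], 30],
  [[0, 0, -50], [0, 0, 0], 30],
  [[0, 0, -35], [0, 0, 0], 30],
  [[0, 0, 0], [0, 0, -9.5], 30],
  [[0, 0, 0], [0, 0, -9.5], 30],
  [[0, 0, 0], [0, 0, -9.5], 30],
  [[0, 0, 0], [0, 0, -9.5], 30],
  [[0, 0, 0], [0, 0, -9.5], 30],
  [[0, 0, 0], [0, 0, -9.5], 30],
  [[0, 0, 0], [0, 0, 0], 30],
])

```text
t: 15.68
tool_pos: [0.5836, -0.3052, 0.1575]
eef_rot: [3.141, -0.0, 0.197]
ft_force: [-0.4, -1.1, -1.2]
finger_gap: 0.0353
grip_force: 30.1
```

```bash
python3 go.py 610.6 65.5 140 11.5
```

```text
shift [  99.2 -358.2   17.5] norm 372.0 turn [ 0.01 -0.03 -0.18] tcp [ 583.6 -305.2  157.5] [ 1.7999e+02 -3.0000e-02  1.1320e+01] t 15.675
```

Call:
drive_tool([
  [[12.4, -44.8, 0], [0, 0, 0], 30],
  [[12.4, -44.8, 0], [0, 0, 0], 30],
  [[12.4, -44.8, 0], [0, 0, 0], 30],
  [[12.4, -44.8, 0], [0, 0, 0], 30],
  [[12.4, -44.8, 0], [0, 0, 0], 30],
  [[12.4, -44.8, 0], [0, 0, 0], 30],
  [[12.4, -44.8, 0], [0, 0, 0], 30],
  [[12.4, -44.8, 0], [0, 0, -0.2], 30],
  [[0, 0, 17.5], [0, 0, 0], 30],
  [[0, 0, 0], [0, 0, 0], 30],
  [[0, 0, 0], [0, 0, 0], 30],
])

```text
t: 17.05
tool_pos: [0.6104, 0.0647, 0.1397]
eef_rot: [3.141, -0.0, 0.199]
ft_force: [-0.4, -0.5, -0.8]
finger_gap: 0.0356
grip_force: 30.2
```

```bash
python3 go.py 610.6 65.5 76 11.5; python3 wr.py w4; python3 mr.py w4; python3 dot.py w4 155.8
```

```text
shift [ 0.3 -0.8 63.7] norm 64.0 turn [ 0.02 -0.   -0.09] tcp [610.4  64.7 139.7] [179.98  -0.    11.41] t 17.05
[0.67502149 0.07665937 0.28205922] [ 2.87667926e+00  2.74955420e-05 -1.37160621e+00] 0.25482404
deck z 0.049729213905155306
hole [199. 239.] [595.6 141.9] [59.1 40.2] 11.5
cap 12065 156.1 [610.5  63.5] [57.5 62.7] 11.5 rel tcp [-0.  -1.3] 16.32198140679506
dot px [314.28844483 314.4908775 ] [  15   42   40   36 1151] world [610.6  63.7 155.8] rel tcp [ 0.1 -1.1]
edges mid rel [ 6.3 -0.4] 35.95200509359175
```

Call:
drive_tool([
  [[0.3, -0.7, 30], [0, 0, 0], 30],
  [[0, 0, 30], [0, 0, 0], 30],
  [[0, 0, 4], [0, 0, 0], 30],
  [[0, 0, 0], [0, 0, 0], 30],
  [[0, 0, 4], [0, 0, 0], 30],
  [[0, 0, 4], [0, 0, 0], 30],
  [[0, 0, 4], [0, 0, 0], 30],
  [[0, 0, 0], [0, 0, 0], 30],
])

```text
t: 18.1
tool_pos: [0.6102, 0.0668, 0.063]
eef_rot: [-3.141, 0.0, 0.202]
ft_force: [0.3, 0.6, -1.5]
finger_gap: 0.0352
grip_force: 30.2
```

```bash
python3 go.py 610.7 65.3 53.5 11.5
```

```text
shift [0.2 1.5 9.5] norm 10.0 turn [-0.01  0.02  0.08] tcp [610.2  66.8  63. ] [-1.7999e+02  2.0000e-02  1.1580e+01] t 18.1
```

Call:
drive_tool([
  [[0.2, 1.2, 0], [0, 0, 0], 30],
  [[0, 0, 4], [0, 0, 0], 30],
  [[0, 0, 4], [0, 0, 0], 30],
  [[0, 0, 1.5], [0, 0, 0], 30],
  [[0, 0, 0], [0, 0, 0], 30],
])

```text
t: 18.73
tool_pos: [0.6108, 0.0657, 0.0536]
eef_rot: [-3.141, 0.0, 0.202]
ft_force: [0.9, -0.1, -0.4]
finger_gap: 0.0352
grip_force: 30.2
```

Call:
drive_tool([
  [[0, 0, 0], [0, 0, 0], 50],
  [[0, 0, 0], [0, 0, 0], 50],
  [[0, 0, 0], [0, 0, 0], 50],
  [[0, 0, 0], [0, 0, 0], 50],
  [[0, 0, -20], [0, 0, 0], 50],
  [[0, 0, -25], [0, 0, 0], 50],
  [[0, 0, 0], [0, 0, 0], 0],
  [[0, 0, 0], [0, 0, 0], 0],
  [[0, 0, 0], [0, 0, 0], 0],
  [[0, 0, 0], [0, 0, 0], 0],
  [[0, 0, 0], [0, 0, 0], 0],
  [[0, 0, 20], [0, 0, 0], 0],
  [[0, 0, 10], [0, 0, 0], 0],
  [[0, 0, 6], [0, 0, 0], 0],
  [[0, 0, 6], [0, 0, 0], 0],
  [[0, 0, 5], [0, 0, 0], 0],
  [[0, 0, 2], [0, 0, 0], 0],
  [[0, 0, 0], [0, 0, 0], 0],
  [[0, 0, 0], [0, 0, 0], 0],
])

```text
t: 21.1
tool_pos: [0.6108, 0.0657, 0.0501]
eef_rot: [-3.142, -0.0, 0.202]
ft_force: [-5.0, -0.5, 8.0]
finger_gap: -0.0
grip_force: 3.9
```

Call:
drive_tool([
  [[0, 0, 1], [0, 0, 0], 0],
  [[0, 0, 0], [0, 0, 0], 0],
])

```text
t: 21.35
tool_pos: [0.6109, 0.0657, 0.0499]
eef_rot: [3.141, -0.0, 0.202]
ft_force: [-11.9, -1.9, 22.6]
finger_gap: -0.0002
grip_force: 11.5
```

Call:
drive_tool([
  [[0, 0, -20], [0, 0, 0], 0],
  [[0, 0, -50], [0, 0, 0], 60],
  [[0, 0, -40], [0, 0, 0], 60],
  [[0, 0, 0], [0, 0, 0], 60],
])

```text
t: 21.85
tool_pos: [0.6128, 0.066, 0.1628]
eef_rot: [3.141, -0.007, 0.202]
ft_force: [0.0, -0.9, -0.1]
finger_gap: 0.0545
grip_force: 0.0
```

```bash
python3 go.py 579.7 -116 160 -84.4
python3 - <<'E'
from h import *
im,d,m=shot('top'); np.savez('top',im=im,d=d)
E
python3 m1.py | grep ^A; python3 wr.py w5; python3 mr.py w5
```

```text
shift [-69.  171.7   2.5] norm 185.0 turn [-0.29 -0.31 95.98] tcp [612.8  66.  162.8] [179.97  -0.38  11.58] t 21.85
A 397 0.0351 [ 581.1 -114.3] [36.1 56.1] 4.8
[0.67588181 0.07779378 0.30339977] [ 2.88026482e+00  1.25379407e-04 -1.36862040e+00] 0.27634525
deck z 0.04971791456748703
hole [209. 234.] [595.4 142.2] [59.2 40.2] 11.5
cap 121220 1.7 [553.9  45.5] [476.8 692.5] 11.6 rel tcp [-57.2 -20.1] -157.66528609103347
```

```bash
python3 -c "
from h import *
print(get_state()['joint_pos'].round(2))"; python3 go.py 579.7 -115.3 160 95
```

```text
[ 0.11  0.5  -0.35  1.7   0.2   0.98 -1.69]
shift [-67.1 170.9  -0.7] norm 184.0 turn [ 6.000e-02 -6.000e-02 -8.342e+01] tcp [611.1  65.6 159.4] [ 1.800e+02 -8.000e-02  1.158e+01] t 21.95
```

Call:
drive_tool([
  [[-16.8, 42.7, 0], [0, 0, 0], 62],
  [[-16.8, 42.7, 0], [0, 0, 0], 62],
  [[-16.8, 42.7, 0], [0, 0, 0], 62],
  [[-16.7, 42.8, 0], [0, 0, 0], 62],
  [[0, 0, 0], [0, 0, -9.2], 62],
  [[0, 0, 0], [0, 0, -9.2], 62],
  [[0, 0, 0], [0, 0, -9.2], 62],
  [[0, 0, 0], [0, 0, -9.2], 62],
  [[0, 0, 0], [0, 0, -9.2], 62],
  [[0, 0, 0], [0, 0, -9.2], 62],
  [[0, 0, 0], [0, 0, -9.2], 62],
  [[0, 0, 0], [0, 0, -9.2], 62],
  [[0, 0, 0], [0, 0, -9.8], 62],
  [[0, 0, 50], [0, 0, 0], 62],
  [[0, 0, 30], [0, 0, 0], 62],
  [[0, 0, 0], [0, 0, 0], 62],
  [[0, 0, 0], [0, 0, 0], 62],
])

```text
t: 24.08
tool_pos: [0.5799, -0.115, 0.0796]
eef_rot: [3.141, -0.0, 1.658]
ft_force: [0.2, 0.1, 0.6]
finger_gap: 0.062
grip_force: 0.0
```

```bash
python3 go.py 579.7 -115.3 18 95
```

```text
shift [-0.3 -0.3 61.6] norm 62.0 turn [ 0.04 -0.02 -0.01] tcp [ 579.9 -115.    79.6] [ 1.7996e+02 -2.0000e-02  9.4990e+01] t 24.075
```

Call:
drive_tool([
  [[0, 0, 30], [0, 0, 0], 62],
  [[0, 0, 20], [0, 0, 0], 62],
  [[0, 0, 11], [0, 0, 0], 62],
  [[0, 0, 0], [0, 0, 0], 62],
  [[0, 0, 0], [0, 0, 0], 30],
  [[0, 0, 0], [0, 0, 0], 30],
  [[0, 0, 0], [0, 0, 0], 30],
  [[0, 0, 0], [0, 0, 0], 30],
  [[0, 0, 0], [0, 0, 0], 30],
  [[0, 0, 0], [0, 0, 0], 30],
  [[0, 0, -15], [0, 0, 0], 30],
  [[0, 0, -40], [0, 0, 0], 30],
  [[0, 0, -50], [0, 0, 0], 30],
  [[0, 0, -17], [0, 0, 0], 30],
  [[0, 0, 0], [0, 0, 0], 30],
])

```text
t: 25.95
tool_pos: [0.5799, -0.1155, 0.1412]
eef_rot: [3.139, 0.001, 1.657]
ft_force: [0.1, -0.4, -1.0]
finger_gap: 0.0352
grip_force: 30.2
```

Call:
drive_tool([
  [[0, 0, 0], [0, 0, 9.2], 30],
  [[0, 0, 0], [0, 0, 9.2], 30],
  [[0, 0, 0], [0, 0, 9.2], 30],
  [[0, 0, 0], [0, 0, 9.2], 30],
  [[0, 0, 0], [0, 0, 9.2], 30],
  [[0, 0, 0], [0, 0, 9.2], 30],
  [[0, 0, 0], [0, 0, 9.2], 30],
  [[0, 0, 0], [0, 0, 9.2], 30],
  [[0, 0, 0], [0, 0, 9.8], 30],
  [[0, 0, 0], [0, 0, 0], 30],
])

```text
t: 27.2
tool_pos: [0.5788, -0.1151, 0.1386]
eef_rot: [-3.141, 0.002, 0.203]
ft_force: [0.2, 0.0, 0.2]
finger_gap: 0.0354
grip_force: 30.1
```

```bash
python3 go.py 595.3 143.1 140 11.5
```

```text
shift [  68.2 -249.5   -1.4] norm 259.0 turn [-0.03  0.1   0.14] tcp [ 578.8 -115.1  138.6] [-1.7997e+02  1.0000e-01  1.1640e+01] t 27.2
```

Call:
drive_tool([
  [[11.3, -41.6, 0], [0, 0, 0], 30],
  [[11.3, -41.6, 0], [0, 0, 0], 30],
  [[11.4, -41.6, 0], [0, 0, 0], 30],
  [[11.4, -41.6, 0], [0, 0, 0], 30],
  [[11.4, -41.6, 0], [0, 0, 0], 30],
  [[11.4, -41.5, 0], [0, 0, 0.1], 30],
  [[0, 0, 0], [0, 0, 0], 30],
  [[0, 0, 0], [0, 0, 0], 30],
])

```text
t: 28.2
tool_pos: [0.5959, 0.1422, 0.1391]
eef_rot: [3.141, 0.001, 0.203]
ft_force: [-0.6, -0.2, -0.9]
finger_gap: 0.035
grip_force: 30.2
```

```bash
python3 go.py 595.3 143.1 76 11.5; python3 wr.py w6; python3 mr.py w6; python3 dot.py w6 155.8
```

```text
shift [-0.3 -1.  63.1] norm 63.0 turn [0.01 0.06 0.13] tcp [595.9 142.2 139.1] [1.7999e+02 6.0000e-02 1.1630e+01] t 28.2
[0.66057855 0.15443973 0.2814453 ] [ 2.87556450e+00  1.58475619e-04 -1.36757724e+00] 0.25031736
deck z 0.04975898391332843
cap 11740 154.2 [594.6 140.5] [57.8 62.7] 13.2 rel tcp [-1.4 -1.1] 14.899402961954024
dot px [314.22075638 316.36059807] [  15   43   40   37 1137] world [595.5 141.1 155.8] rel tcp [-0.5 -0.6]
edges mid rel [6.5 0.4] 35.79595614427954
```

Call:
drive_tool([
  [[0.7, -0.8, 30], [0, 0, 0.1], 30],
  [[0, 0, 30], [0, 0, 0], 30],
  [[0, 0, 3], [0, 0, 0], 30],
  [[0, 0, 0], [0, 0, 0], 30],
  [[0, 0, 0], [0, 0, 0], 30],
])

```text
t: 28.88
tool_pos: [0.5974, 0.1437, 0.0781]
eef_rot: [-3.141, -0.002, 0.199]
ft_force: [0.0, -1.4, 0.1]
finger_gap: 0.0351
grip_force: 30.2
```

```bash
python3 go.py 596.4 143.2 53.5 11.5
```

```text
shift [-1.1  0.3 24.6] norm 25.0 turn [-0.01 -0.1  -0.12] tcp [597.4 143.7  78.1] [-1.7999e+02 -1.0000e-01  1.1380e+01] t 28.875
```

Call:
drive_tool([
  [[-0.9, 0.3, 3], [0, 0, 0], 30],
  [[0, 0, 0], [0, 0, 0], 30],
  [[0, 0, 4], [0, 0, 0], 30],
  [[0, 0, 4], [0, 0, 0], 30],
  [[0, 0, 4], [0, 0, 0], 30],
  [[0, 0, 0], [0, 0, 0], 30],
])

```text
t: 29.62
tool_pos: [0.5956, 0.1433, 0.0613]
eef_rot: [-3.141, 0.001, 0.199]
ft_force: [1.1, -0.2, 0.2]
finger_gap: 0.0354
grip_force: 30.2
```

```bash
python3 go.py 596.4 143.2 53.5 11.5
```

```text
shift [0.8 0.2 7.8] norm 8.0 turn [-0.01  0.04 -0.12] tcp [595.6 143.3  61.3] [-1.7999e+02  4.0000e-02  1.1380e+01] t 29.625
```

Call:
drive_tool([
  [[0.5, 0, 4], [0, 0, 0], 30],
  [[0, 0, 3], [0, 0, 0], 30],
  [[0, 0, 0], [0, 0, 0], 30],
])

```text
t: 30.0
tool_pos: [0.5962, 0.1434, 0.0545]
eef_rot: [-3.141, 0.0, 0.199]
ft_force: [-0.9, -0.0, 0.3]
finger_gap: 0.0351
grip_force: 30.2
```

Call:
drive_tool([
  [[0, 0, 0], [0, 0, 0], 50],
  [[0, 0, 0], [0, 0, 0], 50],
  [[0, 0, 0], [0, 0, 0], 50],
  [[0, 0, 0], [0, 0, 0], 50],
  [[0, 0, -20], [0, 0, 0], 50],
  [[0, 0, -25], [0, 0, 0], 50],
  [[0, 0, 0], [0, 0, 0], 0],
  [[0, 0, 0], [0, 0, 0], 0],
  [[0, 0, 0], [0, 0, 0], 0],
  [[0, 0, 0], [0, 0, 0], 0],
  [[0, 0, 0], [0, 0, 0], 0],
  [[0, 0, 20], [0, 0, 0], 0],
  [[0, 0, 10], [0, 0, 0], 0],
  [[0, 0, 6], [0, 0, 0], 0],
  [[0, 0, 6], [0, 0, 0], 0],
  [[0, 0, 5], [0, 0, 0], 0],
  [[0, 0, 2], [0, 0, 0], 0],
  [[0, 0, 0], [0, 0, 0], 0],
  [[0, 0, 0], [0, 0, 0], 0],
])

```text
t: 32.38
tool_pos: [0.5967, 0.1436, 0.051]
eef_rot: [-3.141, -0.001, 0.199]
ft_force: [-0.4, -0.6, -0.2]
finger_gap: 0.0
grip_force: 0.0
```

Call:
drive_tool([
  [[0, 0, 2], [0, 0, 0], 0],
  [[0, 0, 0], [0, 0, 0], 0],
  [[0, 0, 0], [0, 0, 0], 0],
])

```text
t: 32.75
tool_pos: [0.5969, 0.1436, 0.05]
eef_rot: [-3.142, -0.002, 0.199]
ft_force: [-4.4, -0.8, 17.6]
finger_gap: 0.0001
grip_force: 8.7
```

Call:
drive_tool([
  [[0, 0, -20], [0, 0, 0], 0],
  [[0, 0, -50], [0, 0, 0], 30],
  [[-20, 0, -50], [0, 0, 0], 30],
  [[-20, 0, 0], [0, 0, 0], 30],
  [[0, 0, 0], [0, 0, 0], 30],
])

```text
t: 33.38
tool_pos: [0.5567, 0.1353, 0.1703]
eef_rot: [3.141, -0.002, 0.199]
ft_force: [1.7, 0.5, -0.3]
finger_gap: 0.0303
grip_force: 0.0
```

```bash
python3 wr.py w7
python3 - <<'E'
from h import *
z=np.load('w7.npz'); m=dict(optics.camera_model('wrist'),xyz=z['xyz'],attitude=z['att']); C=cloud(z['d'],m)
for c in [(538,49.3),(610.6,64.1),(595.2,141.9)]:
    k=np.hypot(C[...,0]*1000-c[0],C[...,1]*1000-c[1])<14; print(k.sum(),np.percentile(C[k][:,2]*1000,[5,50,95]).round(1))
im,d,m=shot('top'); save(cv2.convertScaleAbs(cv2.resize(im[130:330,120:520],(800,400)),alpha=1.6),'top2')
E
python3 go.py 511 377 190 11.5
```

```text
[0.62107422 0.14724588 0.31283675] [ 2.87826169e+00  1.13539564e-04 -1.37188675e+00] 0.277984
884 [48.7 49.8 50.9]
1090 [48.6 49.8 51. ]
1102 [48.7 49.9 51.1]
shift [   2.  -246.   -20.6] norm 247.0 turn [-0.01 -0.05 -0.13] tcp [557.5 135.5 169.4] [-1.7999e+02 -5.0000e-02  1.1370e+01] t 33.475
```

View pics/top2.png

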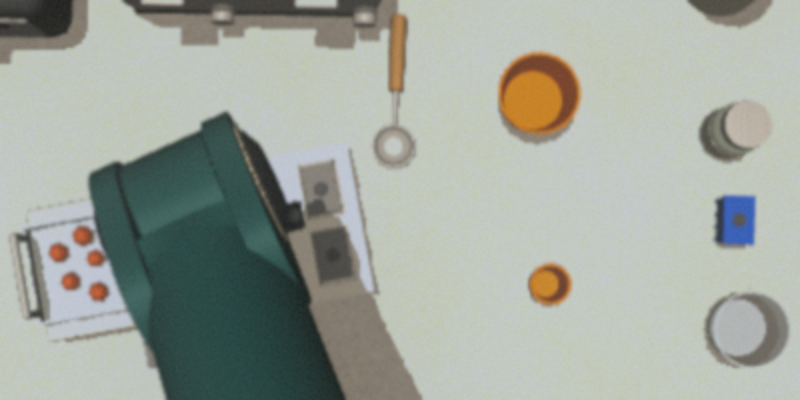

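View pics/w7.png

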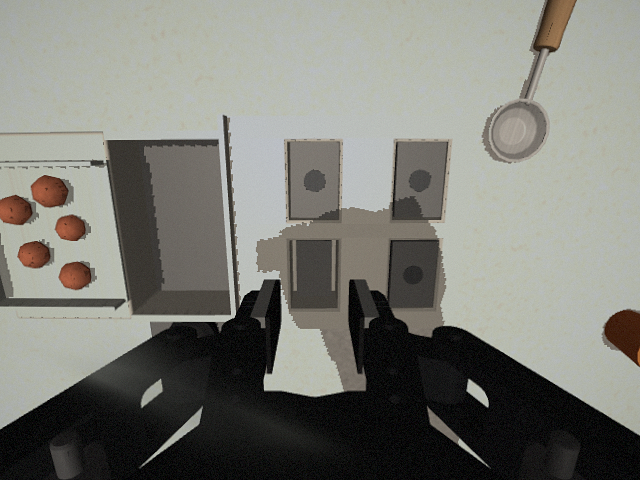

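All three caps read 50 mm (flush): wrist px (315,180), (420,180) and (413,275). The recess at (313,275) is empty, and no inserts are left on the counter. Next is the handle.

Call:
drive_tool([
  [[-20, -30, -20], [0, 0, 0], 30],
  [[-20, -36, 0], [0, 0, 0], 30],
  [[-20, -36, 0], [0, 0, 0], 30],
  [[0, -36, 0], [0, 0, 0], 30],
  [[0, -36, 0], [0, 0, 0], 30],
  [[0, 0, 0], [0, 0, 0], 30],
  [[0, 0, 0], [0, 0, 0], 30],
])

```text
t: 34.35
tool_pos: [0.4643, 0.2938, 0.1885]
eef_rot: [3.142, 0.001, 0.198]
ft_force: [0.2, -0.3, -0.7]
finger_gap: 0.03
grip_force: 0.0
```

```bash
python3 go.py 511 380 150 11.5; python3 wr.py w8
python3 - <<'E'
from h import *
z=np.load('w8.npz'); m=dict(optics.camera_model('wrist'),xyz=z['xyz'],attitude=z['att']); C=cloud(z['d'],m)*1000
k=(C[...,2]>106)&(C[...,2]<122)&(C[...,1]>340)&(C[...,1]<430); p=C[k]
r=cv2.minAreaRect(p[:,:2].astype(np.float32)); print(len(p),r,np.percentile(p[:,2],[10,50,90]))
E
```

```text
shift [ 62.8 -75.3  38.4] norm 105.0 turn [ 0.    0.03 -0.13] tcp [464.3 293.8 188.5] [1.800e+02 3.000e-02 1.137e+01] t 34.35
[0.52903154 0.30574074 0.33084985] [ 2.87602225e+00  3.08635804e-04 -1.37227860e+00] 0.29067755
2424 ((508.2525939941406, 378.37994384765625), (92.33502197265625, 9.54344367980957), 11.680428504943848) [113.81336917 116.40500526 117.69438512]
```

View pics/w8.png

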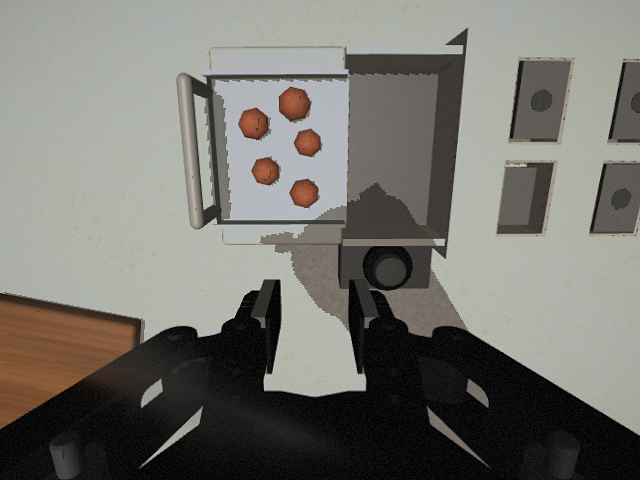

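The handle bar runs vertically at px (190,150), measured at (508,379) with its top at 117 mm, which matches the prediction. The button is at px (388,268).

```bash
python3 go.py 508.7 379.8 140 11.5
python3 - <<'E'
from h import *
z=np.load('w8.npz'); m=dict(optics.camera_model('wrist'),xyz=z['xyz'],attitude=z['att']); C=cloud(z['d'],m)*1000
c=C[240:292,345:430].reshape(-1,3); p=c[(c[:,2]>36)&(c[:,2]<55)]; print('btn',len(p),cv2.minEnclosingCircle(p[:,:2].astype(np.float32)),np.percentile(p[:,2],[10,50,90,99]))
E
```

```text
shift [ 60.3 -76.   48.5] norm 109.0 turn [ 0.01  0.02 -0.18] tcp [464.5 293.4 188.6] [1.7999e+02 2.0000e-02 1.1320e+01] t 34.4
btn 1874 ((451.4839782714844, 229.64857482910156), 37.200538635253906) [40.84420945 42.80964999 52.20197493 54.83097886]
```

Call:
drive_tool([
  [[30, -38, 0], [0, 0, 0], 30],
  [[30.3, -38, 0], [0, 0, -0.2], 30],
  [[0, 0, 30], [0, 0, 0], 30],
  [[0, 0, 18], [0, 0, 0], 30],
  [[0, 0, 0], [0, 0, 0], 30],
  [[0, 0, 0], [0, 0, 0], 30],
])

```text
t: 35.15
tool_pos: [0.5086, 0.3803, 0.1419]
eef_rot: [-3.141, -0.001, 0.201]
ft_force: [0.3, -1.0, -0.4]
finger_gap: 0.03
grip_force: 0.0
```

```bash
python3 go.py 508.7 379.8 101 11.5
```

```text
shift [-0.1  0.6 40.9] norm 41.0 turn [-0.03 -0.06  0.04] tcp [508.6 380.3 141.9] [-1.7997e+02 -6.0000e-02  1.1540e+01] t 35.15
```

Call:
drive_tool([
  [[0, 0.5, 25], [0, 0, 0], 30],
  [[0, 0, 16], [0, 0, 0], 30],
  [[0, 0, 0], [0, 0, 0], 30],
  [[0, 0, 0], [0, 0, 0], 4],
  [[0, 0, 0], [0, 0, 0], 4],
  [[0, 0, 0], [0, 0, 0], 4],
  [[0, 0, 0], [0, 0, 0], 4],
  [[0, 0, 0], [0, 0, 0], 4],
], force=20)

```text
t: 36.15
tool_pos: [0.5086, 0.38, 0.1007]
eef_rot: [-3.142, -0.001, 0.202]
ft_force: [-1.7, -4.0, 7.6]
finger_gap: 0.0076
grip_force: 20.6
```

Call:
drive_tool([
  [[0, 2.9, -4.8], [0, 0, 0], 4],
  [[0, 3.1, -4.7], [0, 0, 0], 4],
  [[0, 3.4, -4.5], [0, 0, 0], 4],
  [[0, 3.5, -4.4], [0, 0, 0], 4],
  [[0, 3.8, -4.2], [0, 0, 0], 4],
  [[0, 4.0, -4.0], [0, 0, 0], 4],
  [[0, 0, 0], [0, 0, 0], 4],
])

```text
t: 37.02
tool_pos: [0.5125, 0.3607, 0.1275]
eef_rot: [-3.14, -0.002, 0.202]
ft_force: [1.0, 6.2, 2.1]
finger_gap: 0.008
grip_force: 19.9
```

Call:
drive_tool([
  [[0, 4.2, -3.8], [0, 0, 0], 4],
  [[0, 4.3, -3.6], [0, 0, 0], 4],
  [[0, 4.6, -3.3], [0, 0, 0], 4],
  [[0, 4.7, -3.2], [0, 0, 0], 4],
  [[0, 4.9, -2.8], [0, 0, 0], 4],
  [[0, 5.0, -2.7], [0, 0, 0], 4],
  [[0, 5.1, -2.4], [0, 0, 0], 4],
  [[0, 5.2, -2.1], [0, 0, 0], 4],
  [[0, 5.3, -1.9], [0, 0, 0], 4],
  [[0, 5.4, -1.6], [0, 0, 0], 4],
  [[0, 0, 0], [0, 0, 0], 4],
])

```text
t: 38.4
tool_pos: [0.5223, 0.3127, 0.155]
eef_rot: [-3.14, -0.002, 0.202]
ft_force: [0.4, 3.2, 8.4]
finger_gap: 0.0078
grip_force: 20.7
```

Call:
drive_tool([
  [[0, 5.5, -1.3], [0, 0, 0], 4],
  [[0, 5.5, -1.1], [0, 0, 0], 4],
  [[0, 5.6, -0.7], [0, 0, 0], 4],
  [[0, 5.6, -0.5], [0, 0, 0], 4],
  [[0, 5.6, 0], [0, 0, 0], 4],
  [[0, 5.6, 0], [0, 0, 0], 4],
  [[0, 0, 0], [0, 0, 0], 4],
  [[0, 0, 0], [0, 0, 0], 4],
  [[0, 0, 0], [0, 0, 0], 4],
  [[0, 0, 0], [0, 0, 0], 4],
])

```text
t: 39.65
tool_pos: [0.5291, 0.2794, 0.1577]
eef_rot: [-3.141, -0.001, 0.202]
ft_force: [2.2, 1.2, 5.5]
finger_gap: 0.0078
grip_force: 21.0
```

```bash
python3 wr.py w9; python3 go.py 528.7 283.6 159 11.5;  python3 - <<'E'
from h import *
im,d,m=shot('scene'); save(cv2.convertScaleAbs(cv2.resize(im[130:280,280:440],(640,600),interpolation=cv2.INTER_CUBIC),alpha=1.4),'sc2')
E
```

```text
[0.59355792 0.29150182 0.30020386] [ 2.87727719e+00  5.56924935e-04 -1.36865730e+00] 0.26612544
shift [ 0.5 -4.2 -1.2] norm 4.0 turn [-0.01 -0.04  0.07] tcp [529.1 279.4 157.8] [-1.7999e+02 -4.0000e-02  1.1570e+01] t 39.7
```

View pics/sc2.png

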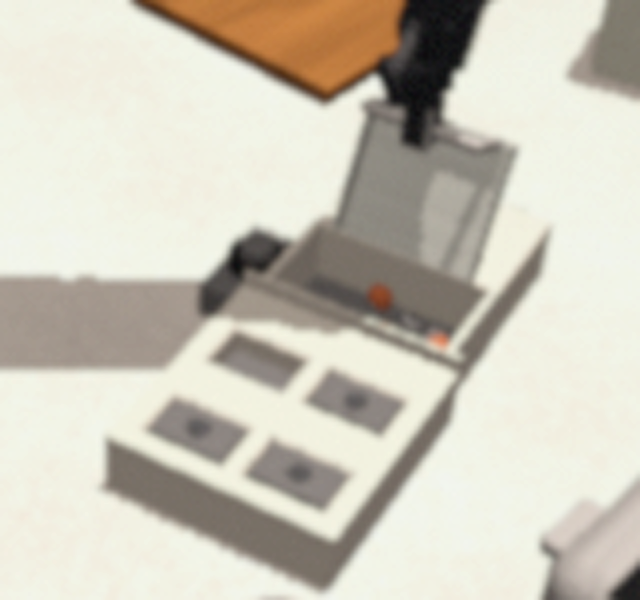

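The tray is up at about 1.1 rad with no pebbles left on it; pebbles show in the trough at (380,297) and (438,340). Now I'll lower it back along the same arc.

Call:
drive_tool([
  [[0, -5.6, 0], [0, 0, 0], 4],
  [[0, -5.6, 0], [0, 0, 0], 4],
  [[0, -5.6, 0.5], [0, 0, 0], 4],
  [[0, -5.6, 0.7], [0, 0, 0], 4],
  [[0, -5.5, 1.1], [0, 0, 0], 4],
  [[0, -5.5, 1.3], [0, 0, 0], 4],
  [[0, -5.4, 1.6], [0, 0, 0], 4],
  [[0, -5.3, 1.9], [0, 0, 0], 4],
  [[0, -5.2, 2.1], [0, 0, 0], 4],
  [[0, -5.1, 2.4], [0, 0, 0], 4],
  [[0, -5.0, 2.7], [0, 0, 0], 4],
  [[0, -4.9, 2.8], [0, 0, 0], 4],
  [[0, -4.7, 3.2], [0, 0, 0], 4],
  [[0, -4.6, 3.3], [0, 0, 0], 4],
  [[0, -4.3, 3.6], [0, 0, 0], 4],
  [[0, -4.2, 3.8], [0, 0, 0], 4],
  [[0, 0, 0], [0, 0, 0], 4],
])

```text
t: 41.88
tool_pos: [0.5121, 0.3601, 0.126]
eef_rot: [-3.141, 0.0, 0.202]
ft_force: [0.8, -0.5, 0.2]
finger_gap: 0.0076
grip_force: 20.5
```

Call:
drive_tool([
  [[0, -4.0, 4.0], [0, 0, 0], 4],
  [[0, -3.8, 4.2], [0, 0, 0], 4],
  [[0, -3.5, 4.4], [0, 0, 0], 4],
  [[0, -3.4, 4.5], [0, 0, 0], 4],
  [[0, -3.1, 4.7], [0, 0, 0], 4],
  [[0, -2.9, 4.8], [0, 0, 0], 4],
  [[0, 0, 0], [0, 0, 0], 4],
  [[0, 0, 0], [0, 0, 0], 4],
])

```text
t: 42.88
tool_pos: [0.5084, 0.3799, 0.0999]
eef_rot: [3.141, -0.0, 0.202]
ft_force: [-1.9, -3.8, 5.0]
finger_gap: 0.008
grip_force: 21.0
```

```bash
python3 go.py 508.6 380 100.5 11.5
```

```text
shift [ 0.2 -0.1 -0.6] norm 1.0 turn [ 0.02 -0.01  0.06] tcp [508.4 379.9  99.9] [ 1.7998e+02 -1.0000e-02  1.1560e+01] t 42.875
```

Open, rise, and back off to look at the trough and button.

Call:
drive_tool([
  [[0, 0, 0], [0, 0, 0], 30],
  [[0, 0, 0], [0, 0, 0], 30],
  [[0, 0, 0], [0, 0, 0], 30],
  [[0, 0, -20], [0, 0, 0], 30],
  [[0, 0, -40], [0, 0, 0], 30],
  [[-30, 20, -30], [0, 0, 0], 30],
  [[-40, 40, 0], [0, 0, 0], 30],
  [[0, 40, 0], [0, 0, 0], 30],
  [[0, 0, 0], [0, 0, 0], 0],
  [[0, 0, 0], [0, 0, 0], 0],
  [[0, 0, 0], [0, 0, 0], 0],
])

```text
t: 44.25
tool_pos: [0.4595, 0.2691, 0.1902]
eef_rot: [-3.141, -0.0, 0.203]
ft_force: [-0.4, -0.4, 0.0]
finger_gap: -0.0002
grip_force: 0.0
```

```bash
python3 wr.py w10; python3 go.py 440 222.5 80 11.5
python3 - <<'E'
from h import *
z=np.load('w10.npz'); m=dict(optics.camera_model('wrist'),xyz=z['xyz'],attitude=z['att']); C=cloud(z['d'],m)*1000
k=(C[...,2]>105)&(C[...,2]<122)&(C[...,1]>340)&(C[...,1]<430); p=C[k]; print('handle z',len(p),np.percentile(p[:,2],[50,95]) if len(p) else 0)
E
```

```text
[0.52403776 0.28126909 0.33262837] [ 2.87699406e+00  1.09635504e-03 -1.36723196e+00] 0.28982785
shift [-28.5  41.7 110. ] norm 121.0 turn [-0.03 -0.01  0.15] tcp [459.5 269.  190. ] [-1.7997e+02 -1.0000e-02  1.1650e+01] t 44.3
handle z 2566 [116.33511467 117.96328707]
```

View pics/w10.png

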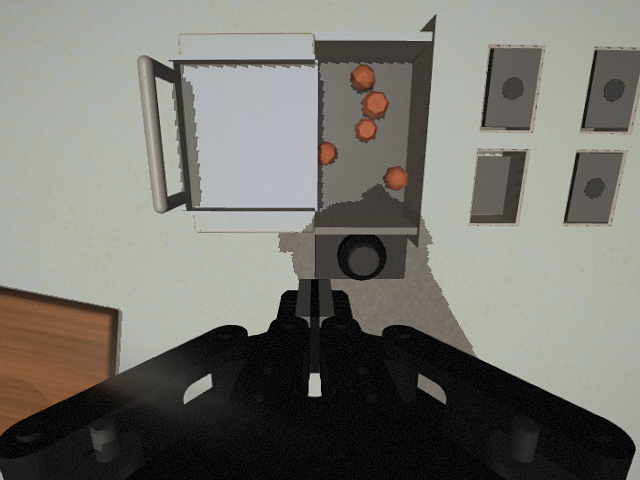

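All five pebbles are in the trough: (362,77), (375,104), (366,130), (328,153) and (396,178). The tray is flat and empty. The button top is near (366,260).

Run:
```python
from h import *
z=np.load('w10.npz'); m=dict(optics.camera_model('wrist'),xyz=z['xyz'],attitude=z['att']); C=cloud(z['d'],m)*1000
print(C[260,366],C[250,345],C[270,395])
s=C[230:285,330:400].reshape(-1,3); zt=np.median(C[255:266,361:371,2]); p=s[abs(s[:,2]-zt)<1.5]; print(zt,len(p),cv2.minEnclosingCircle(p[:,:2].astype(np.float32)),np.median(p,0))
```

```text
[439.28361231 218.91612323  49.89528559] [442.0004178  237.26907191  41.49583615] [428.94650411 185.57152258  28.94197441]
51.762056686366606 688 ((438.755859375, 220.97959899902344), 13.6991605758667) [438.68449338 221.29070446  51.57984638]
```

Call:
drive_tool([
  [[-14.5, 20.5, 30], [0, 0, 0.1], 0],
  [[-14.5, 20.5, 40], [0, 0, 0], 0],
  [[0, 0, 40], [0, 0, 0], 0],
  [[0, 0, 14], [0, 0, 0], 0],
  [[0, 0, 0], [0, 0, 0], 0],
])

```text
t: 44.92
tool_pos: [0.4393, 0.2229, 0.0657]
eef_rot: [-3.141, 0.001, 0.201]
ft_force: [0.3, 0.1, 0.2]
finger_gap: -0.0
grip_force: 0.0
```

```bash
python3 go.py 438.9 222.2 45.5 11.5
```

```text
shift [-0.5  0.6 20.2] norm 20.0 turn [-0.02  0.06  0.03] tcp [439.3 222.9  65.7] [-1.7998e+02  6.0000e-02  1.1530e+01] t 44.925
```

Call:
drive_tool([
  [[0, 0, 10], [0, 0, 0], 0],
  [[0, 0, 5], [0, 0, 0], 0],
  [[0, 0, 3], [0, 0, 0], 0],
  [[0, 0, 2], [0, 0, 0], 0],
  [[0, 0, 1], [0, 0, 0], 0],
  [[0, 0, 0], [0, 0, 0], 0],
  [[0, 0, 0], [0, 0, 0], 0],
])

```text
t: 45.8
tool_pos: [0.44, 0.2225, 0.0458]
eef_rot: [-3.141, -0.001, 0.2]
ft_force: [-3.6, -1.4, 20.6]
finger_gap: 0.0001
grip_force: 10.9
```

Call:
drive_tool([
  [[0, 0, -20], [0, 0, 0], 0],
  [[0, 0, -40], [0, 0, 0], 0],
  [[0, 0, -50], [0, 0, 0], 0],
  [[-50, 0, 0], [0, 0, 0], 0],
  [[0, 0, 0], [0, 0, 0], 0],
  [[0, 0, 0], [0, 0, 0], 0],
  [[0, 0, 0], [0, 0, 0], 0],
  [[0, 0, 0], [0, 0, 0], 0],
])

```text
t: 46.8
tool_pos: [0.3907, 0.2123, 0.1546]
eef_rot: [-3.141, 0.0, 0.2]
ft_force: [0.7, 0.5, -0.3]
finger_gap: -0.0001
grip_force: 0.0
```

```bash
python3 -c "
from rig import sign_off
print(sign_off())"
```

```text
the job is handed in; nothing more can be done
None
```

I handed the job in after about 47 s of robot time: all three inserts are flush in their own recesses, all five pebbles are in the trough, the tray is flat, and the start button was pressed last; `sign_off()` gave no verdict.

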